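Turn the capsule carousel to the red capsule

TASK

Push on a spoke of the coffee-capsule carousel with a fingertip to turn its tray, either way round, until the dark red capsule stands at the serving place, centred on the line of the white tongue that sticks out from the foot. Push gently and on the spokes only, not on the wooden disc or its hub; do not touch or lift any capsule, keep all four seated in their pockets, and leave the cup, the sugar canister and the mug where they are. Finish with the tray at rest and the finger withdrawn.

Things in the scene. Friction and masses are not known exactly. Their poses are not given: they have to be found in the camera images.
- carousel: Fixed black foot of the capsule carousel, 140 mm across, 14 mm high round a column. Origin: on the turning axis, at the work surface; z up. Its own -x axis points along the flat tongue (50 mm wide, 12 mm high, white strip on top) that reaches out 155 mm from the axis and marks the serving place, roughly towards the robot.
- hub (a point): Centre of the tray's top, on the turning axis, z 0.036. The tray is a wooden disc of radius 80 mm, underside z 0.030, with a steel hub of radius 16 mm, top z 0.070. Five round pockets (rings 6 mm high, centres 55 mm from the axis, 72 degrees apart) hold four capsules with about 1.5 mm of play; one is empty.
- spoke (a point): Point on the centre line of one of five equal spokes, 100 mm from the axis, z 0.049. The spokes lie 72 degrees apart, half-way between pockets: level round steel bars 10 mm thick from the hub to a black 16 mm ball ending 135 mm from the axis. From 80 to 119 mm out they are free on both sides for a finger; only the tongue (z below 0.012) lies beneath.
- tray (a joint): Turn of the tray about the vertical axis, rad, positive anticlockwise from above; 0 at the start, with the empty pocket at the serving place. Turns a full circle either way. Light friction (0.06 N m, under 1 N at a spoke's end), no spring, no detents: it stops almost at once when the push stops.
- serving_place (a point): The serving place: point fixed to the foot, over the tongue's line, 55 mm from the turning axis, at the height of the tray's top. The centre of the capsule's underside belongs here.
- red_capsule: Dark red coffee capsule, a rounded cone, 37 mm across at its brim (below) and 28 mm high, standing loose on its brim in one of the tray's pockets. Origin: centre of its underside (z about 0.036).
- blue_capsule: Dark blue coffee capsule, a rounded cone, 37 mm across at its brim (below) and 28 mm high, standing loose on its brim in one of the tray's pockets. Origin: centre of its underside (z about 0.036).
- gold_capsule: Gold-brown coffee capsule, a rounded cone, 37 mm across at its brim (below) and 28 mm high, standing loose on its brim in one of the tray's pockets. Origin: centre of its underside (z about 0.036).
- green_capsule: Dark green coffee capsule, a rounded cone, 37 mm across at its brim (below) and 28 mm high, standing loose on its brim in one of the tray's pockets. Origin: centre of its underside (z about 0.036).
- cup: Small white espresso cup, 61x78x54 mm, standing on the work surface 0.2 m from the carousel's axis. Origin: centre of its underside. Not to be disturbed.
- sugar: Grey round sugar canister with wooden lid, 74x74x100 mm, to the right of the carousel. Origin: centre of its underside. Not to be disturbed.
- mug: Red mug, 84x116x96 mm, to the left of the carousel. Origin: centre of its underside. Not to be disturbed.

How it is judged (in metres and radians):
At the end, for the whole second after the job is handed in: The red capsule's centre is within 10 mm (level) of the serving place, the tray is at rest (below 0.05 rad/s), all four capsules stand in their pockets, and cup, canister and mug are within 20 mm of where they stood (horizontal distance between red_capsule and serving_place below 0.01 m and velocity of joint tray between -0.05 and 0.05 rad/s and horizontal distance between red_capsule and carousel between 0.048 and 0.062 m and horizontal distance between blue_capsule and carousel between 0.048 and 0.062 m and horizontal distance between gold_capsule and carousel between 0.048 and 0.062 m and horizontal distance between green_capsule and carousel between 0.048 and 0.062 m and height (world z) of each of red_capsule, blue_capsule, gold_capsule, green_capsule below 0.042 m and distance of each of cup, sugar, mug from where it was at the start of the episode below 0.02 m); the robot touches nothing.
It fails at once if the wooden disc or its hub was pushed in place of a spoke (contact force between any of the fingers, the arm and tray_c0 above 2 N or contact force between any of the fingers, the arm and tray_c1 above 2 N or contact force between any of the fingers, the arm and tray_c2 above 2 N).
It fails at once if the carousel was pressed or gripped too hard (over 15 N) (contact force between the fingers and tray above 15 N).
It fails at once if a capsule was touched by the robot (contact force between any of the fingers, the arm and red_capsule above 1 N or contact force between any of the fingers, the arm and blue_capsule above 1 N or contact force between any of the fingers, the arm and gold_capsule above 1 N or contact force between any of the fingers, the arm and green_capsule above 1 N).
It fails at once if a capsule was lifted, tipped or thrown out of its pocket (height (world z) of any of red_capsule, blue_capsule, gold_capsule, green_capsule above 0.046 m or angle between any of red_capsule, blue_capsule, gold_capsule, green_capsule's own z axis and vertical above 0.35 rad or horizontal distance between any of red_capsule, blue_capsule, gold_capsule, green_capsule and carousel above 0.066 m).
It fails at once if the cup, the canister or the mug was moved or lifted (distance of any of cup, sugar, mug from where it was at the start of the episode above 0.02 m).
It also fails if it takes over 56 s, if anything falls off the work surface, if the arm or the gripper's body presses on something with over 40 N, if the wrist force passes 120 N, or if a joint passes its speed limit or range.

ROBOT

A 6-joint arm with a two-finger parallel gripper is mounted at the origin on a cart in front of the work surface, level with it; the furniture and walls round the work are solid. World frame = base frame: x ahead of the robot, y to its left, z up, the work surface at z = 0. Lengths are in mm, angles in rad, forces in N, time in s.
With the tool pointing down it reaches from about 350 to 875 mm from the base axis. Payload 4.2 kg.
Tool frame: the origin (TCP) lies on the mounting face of the last link; the fingertips stand 173 mm ahead of it and the grasp point (between the pads) lies 155 mm ahead of it; z points along the fingers, y is the line along which they close (so a half turn about z gives the same grasp; the last joint's range is limited). The gripper opens to 85 mm and grips with 20 to 120 N. Pads are 22 mm wide; open, the fingers measure 114 mm over their backs; the gripper's body (76 mm by 85 mm) begins 54 mm behind the grasp point. The pads swing forward as they close: fully open they stand 13 mm farther back than shut.
Start: joints at [0.259, 0.385, 0.008, 0, -1.194, -0.259], TCP at [624.98, 0.025, 404.712] pointing down, gripper open.
Joint ranges: [-3.14, 3.14], [-1.21, 2.06], [-1.07, 1.41], [-3.16, 2.05], [-2.99, -0.16], [-3.1, 3.1]. Speed limits (rad/s): [2.79, 2.79, 3.14, 3.14, 3.14, 3.14].

INTERFACE

Orientations are given as a unit quaternion [x, y, z, w].
In Python, from bench import arm gives the robot as it stands.
- The arm moves only by the tool carry_out, never from a script. Its argument "rows" is a list of rows, each a list of 7 numbers: the shift along the tool's x, y, z as a fraction of full scale, then the turn, a rotation vector about the tool's x, y, z as a fraction of full scale, then the opening, from -1 (shut) to 1 (fully open). A call has 1 to 12 rows; each row is the pose to reach, as a shift and turn from the pose commanded when the call began, along the tool's axes at that moment, turning the shorter way round; what a row does not reach only later rows make up. Full scale, the value 1, is 20 cm for a shift and pi rad for a turn. A row lasts 1/8 s, in which the tool goes at most 62.5 mm and 10.7 degrees, less where a joint would pass 70% of its speed; a pose out of reach is approached as far as the arm can. A call with a number of a shift or a turn outside -1 to 1 is refused whole. A call with a gripper value outside its range is refused whole. The fingers move at their own pace and stop on an object; the grip force is fixed at half the most. Time passes only in rows, so rows that repeat a pose let the fingers close. It gives the time, the measured TCP pose, the force, the opening and the grip force at its end, in the units of the state.
- arm.read_state(): the state, without advancing time (a new reading comes with each control period).
- arm.get_image(name): name is "scene" or "side" or "wrist"; returns (picture, depth): 384x512x3 uint8, red, green, blue; 384x512 float32, mm along the optical axis (not along the pixel's ray), 0 where there is no reading.
- arm.calibration(name): a dict with "mtx" (3x3 intrinsics, pixels), "cam_to_world" (4x4, takes a point from camera to world coordinates). Camera axes: x right, y up, looking along -z (the intrinsics and any distortion apply to the point x, -y, -z); pixel columns grow to the right and rows downward; lengths in mm; the calibration is good to about 2 mm. A picture is of the moment at which its call begins: read the wrist's pose just before it. calibration takes no time and is no camera call; for the wrist camera it gives the pose at the moment of the call.
- arm.job_done(): hands the job in; it is judged then, once.
The state is a dict: "clock": time; "joints": joint angles; "joint_vel": joint speeds; "joint_efforts": joint torques, N m; "position": TCP position; "ee_rot": TCP orientation; "contact_force": force on the tool from outside, world axes, zero at the start; "wrist_torque": the same for the moment, N m; "gripper_width": finger opening in mm; "grasp_force": force on a finger pad.
Only numpy, scipy, OpenCV 4.12 (cv2) and the standard library are available. Lean on these libraries where they do the work, as an engineer would, in place of code of your own. Each camera call takes 0.05 s, during which the arm holds its last target. There are 200 camera calls.

## Working session

There is one attempt and no reset: what is moved stays moved. The work goes in short steps, Python scripts to look and compute and a tool call to move; the robot and the scene stay as the last step left them, time stands still between calls to the robot, and variables do not carry over. Pictures are saved under pics/ and viewed, at most 10 in all, crops included, and the job is handed in when it is done.

Besides the shell and the picture viewer there is one more tool, called by a JSON object that holds its "method" and its "body", one argument or row to a line. carry_out: Moves the arm, as the interface text tells. Its arguments: {"type":"object","properties":{"rows":{"type":"array"}},"required":["rows"]}

```bash
mkdir -p pics; cat > h.py <<'E'
import numpy as np,cv2
from bench import arm
def snap(n,f):
    c=arm.calibration(n);p,d=arm.get_image(n);cv2.imwrite('pics/'+f+'.png',p[:,:,::-1]);np.savez('pics/'+f,p=p,d=d,m=c['mtx'],T=c['cam_to_world'],dist=np.array(c.get('dist',0)))
    return c
def pt(f,u,v,z=None):
    q=np.load('pics/'+f+'.npz');m=q['m'];T=q['T']
    r=np.array([(u-m[0,2])/m[0,0],-(v-m[1,2])/m[1,1],-1])
    if z is None: 
        d=np.median(q['d'][v-1:v+2,u-1:u+2]);return (T@np.r_[r*d,1])[:3].round(1)
    w=T[:3,:3]@r;return (T[:3,3]+w*(z-T[2,3])/w[2]).round(1)
E
python3 - <<'E'
from h import *
for n in('scene','wrist'):
    c=snap(n,n+'1');print(c.keys(),c['cam_to_world'].round(2).tolist())
a=[cv2.imread(f'pics/{n}1.png') for n in('scene','wrist')]
s=arm.read_state();print(s['position'],s['ee_rot'],s['clock'])
E
```

```text
dict_keys(['mtx', 'cam_to_world']) [[-0.51, 0.58, -0.63, -674.93], [-0.86, -0.35, 0.37, 692.7], [-0.0, 0.73, 0.68, 1331.88], [0.0, 0.0, 0.0, 1.0]]
dict_keys(['mtx', 'cam_to_world']) [[-1.0, -0.0, 0.0, 625.08], [-0.0, -0.95, -0.33, -83.05], [0.0, -0.33, 0.95, 372.98], [0.0, 0.0, 0.0, 1.0]]
[6.24835456e+02 4.01915667e-02 4.03711237e+02] [-7.07038268e-01  7.07174605e-01  6.61446376e-04 -7.26505274e-04] 0.1
```

View pics/scene1.png

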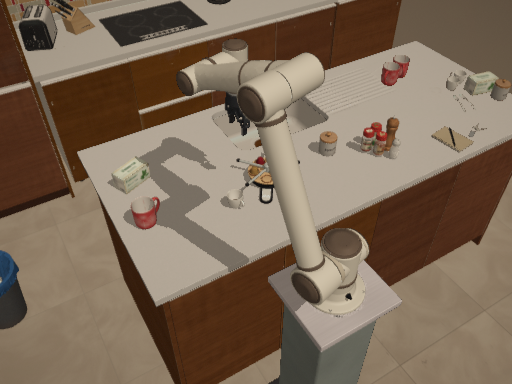

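View pics/wrist1.png

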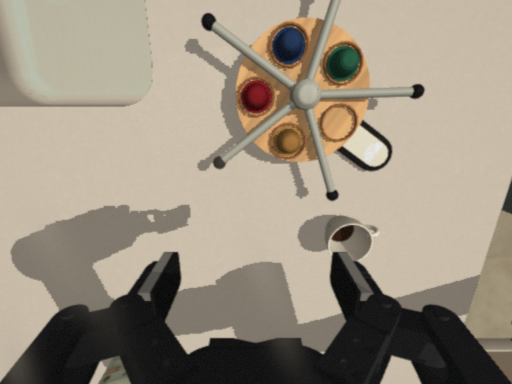

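```bash
python3 - <<'E'
from h import *
f='wrist1'
H=pt(f,306,94,70);print('hub',H,pt(f,306,90))
for n,u,v,z in [('s1',417,91,49),('s2',332,195,49),('s3',219,163,49),('s4',209,21,49),('red',257,97,60),('gold',288,138,60),('blue',290,45,60),('green',345,63,60),('empty',339,122,36),('tongueend',384,157,12),('cup',350,238,50)]:
    p=pt(f,u,v,z);d=p-H;print(n,p,pt(f,u,v),np.hypot(d[0],d[1]).round(1),np.degrees(np.arctan2(d[1],d[0])).round(1))
print('sugar',pt('scene1',328,137),'mug',pt('scene1',146,203))
E
```

```text
hub [569.9 -97.5  70. ] [ 570.1 -101.4   70.1]
s1 [ 439.8 -101.7   49. ] [ 444.2 -101.3   56.6] 130.2 -178.2
s2 [524.8  22.7  49. ] [527.2  20.2  56.7] 128.4 110.6
s3 [668.7 -19.   49. ] [667.6 -20.7  57.4] 126.2 38.5
s4 [ 672.6 -169.8   49. ] [ 671.5 -167.8   56.6] 125.6 -35.1
red [622.  -94.8  60. ] [622.1 -94.7  63.8] 52.2 3.0
gold [585.9 -50.5  60. ] [586.3 -50.7  62.8] 49.6 71.2
blue [ 587.7 -145.5   60. ] [ 588.1 -144.8   63.4] 51.2 -69.7
green [ 528.4 -128.7   60. ] [ 529.3 -128.3   62.8] 51.9 -143.1
empty [521.1 -67.2  36. ] [521.2 -67.2  36.2] 57.4 148.2
tongueend [447.2 -20.   12. ] [447.7 -20.1  13. ] 145.1 147.7
cup [494.7  84.   50. ] [479.4 103.6  12.2] 196.5 112.5
sugar [ 569.2 -398.2   84.1] mug [616.7 390.5  62.5]
```

{"method": "carry_out", "body": {
  "rows": [
    [0.12, -0.07, 0.1, 0, 0, 0.055, -1],
    [0.25, -0.14, 0.25, 0, 0, 0.11, -1],
    [0.375, -0.205, 0.4, 0, 0, 0.165, -1],
    [0.375, -0.205, 0.5, 0, 0, 0.22, -1],
    [0.375, -0.205, 0.6, 0, 0, 0.275, -1],
    [0.375, -0.205, 0.6, 0, 0, 0.33, -1],
    [0.375, -0.205, 0.6, 0, 0, 0.385, -1],
    [0.375, -0.205, 0.6, 0, 0, 0.428, -1],
    [0.375, -0.205, 0.6, 0, 0, 0.428, -1],
    [0.375, -0.205, 0.6, 0, 0, 0.428, -1]
  ]
}}

```text
clock: 1.35
position: [665.9, -75.0, 284.4]
ee_rot: [-0.114, 0.994, 0.0, -0.0]
contact_force: [-0.5, 0.3, -0.3]
gripper_width: 0.4
grasp_force: 0.0
```

```bash
python3 - <<'E'
from h import *
snap('wrist','w2');s=arm.read_state();print(s['position'],s['ee_rot'],s['clock'],s['gripper_width'],s['joints'])
E
```

```text
[665.92495743 -74.98518438 284.4836876 ] [-1.13594438e-01  9.93527175e-01  1.39413749e-05 -2.34490227e-04] 1.4 0.371264139776253 [ 1.28642387e-01  5.56295404e-01 -2.47735588e-02 -4.16457350e-05
 -9.90195880e-01 -1.47173552e+00]
```

View pics/w2.png

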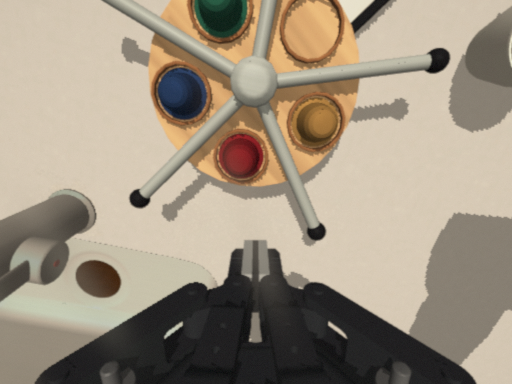

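```bash
python3 - <<'E'
from h import *
f='w2'
H=pt(f,254,80,70);print('hub',H)
for n,u,v,z in [('sp',317,232,49),('s4',140,198,49),('gold-s',437,61,49),('red',240,158,60),('fauc',80,205,None),('fauc',30,270,None),('fauc',5,215,None)]:
    p=pt(f,u,v,z);d=p-H;print(n,p,np.hypot(d[0],d[1]).round(1),np.degrees(np.arctan2(d[1],d[0])).round(1))
E
```

```text
hub [567.8 -97.6  70. ]
sp [669.7 -18.7  49. ] 128.9 37.8
s4 [ 673.1 -168.9   49. ] 127.2 -34.1
gold-s [525.3  23.1  49. ] 128.0 109.4
red [620.5 -96.   60. ] 52.7 1.7
fauc [ 709.2 -238.4   12.7] 199.5 -44.9
fauc [ 721.3 -219.5   98.1] 196.0 -38.5
fauc [ 7.446e+02 -3.215e+02 -1.000e-01] 285.3 -51.7
```

{"method": "carry_out", "body": {
  "rows": [
    [0, 0, 0.1, 0, 0, 0, -1],
    [0, 0, 0.2, 0, 0, 0, -1],
    [0, 0, 0.3, 0, 0, 0, -1],
    [0, 0, 0.4, 0, 0, 0, -1],
    [0, 0, 0.4, 0, 0, 0, -1]
  ]
}}

```text
clock: 2.02
position: [665.3, -75.0, 202.9]
ee_rot: [-0.113, 0.994, 0.0, -0.002]
contact_force: [-0.2, -0.5, 0.3]
gripper_width: -0.1
grasp_force: 0.0
```

```bash
cat > arc.py <<'E'
import numpy as np,sys
# rows for finger arc from phi0 through listed increments (deg), r=100 about tool-tip circle; pose at start exactly on circle
p0=float(sys.argv[1]);c=np.array([568,-97.5])
def P(p): p=np.radians(p);return c+100*np.array([np.cos(p),np.sin(p)])
R=lambda a:np.array([[np.cos(a),-np.sin(a)],[np.sin(a),np.cos(a)]])
a=np.radians(p0-90);x=R(a)@[0,-1];y=R(a)@[-1,0]
for p in np.cumsum([float(v) for v in sys.argv[2:]]):
    d=P(p0+p)-P(p0);print([round(d@x/200,3),round(d@y/200,3),0,0,0,round(-p/180,4),-1],end=', ')
print()
E
python3 arc.py 13 1.5 1.5 1.5 1.5 1 1 1 1 1 1 1 1; python3 arc.py 0 1 2 3 4 4 4 4 4 4 3 2 1
```

```text
[np.float64(0.0), np.float64(0.013), 0, 0, 0, np.float64(-0.0083), -1], [np.float64(0.001), np.float64(0.026), 0, 0, 0, np.float64(-0.0167), -1], [np.float64(0.002), np.float64(0.039), 0, 0, 0, np.float64(-0.025), -1], [np.float64(0.003), np.float64(0.052), 0, 0, 0, np.float64(-0.0333), -1], [np.float64(0.004), np.float64(0.061), 0, 0, 0, np.float64(-0.0389), -1], [np.float64(0.005), np.float64(0.07), 0, 0, 0, np.float64(-0.0444), -1], [np.float64(0.006), np.float64(0.078), 0, 0, 0, np.float64(-0.05), -1], [np.float64(0.008), np.float64(0.087), 0, 0, 0, np.float64(-0.0556), -1], [np.float64(0.009), np.float64(0.095), 0, 0, 0, np.float64(-0.0611), -1], [np.float64(0.011), np.float64(0.104), 0, 0, 0, np.float64(-0.0667), -1], [np.float64(0.013), np.float64(0.112), 0, 0, 0, np.float64(-0.0722), -1], [np.float64(0.015), np.float64(0.121), 0, 0, 0, np.float64(-0.0778), -1], 
[np.float64(0.0), np.float64(0.009), 0, 0, 0, np.float64(-0.0056), -1], [np.float64(0.001), np.float64(0.026), 0, 0, 0, np.float64(-0.0167), -1], [np.float64(0.003), np.float64(0.052), 0, 0, 0, np.float64(-0.0333), -1], [np.float64(0.008), np.float64(0.087), 0, 0, 0, np.float64(-0.0556), -1], [np.float64(0.015), np.float64(0.121), 0, 0, 0, np.float64(-0.0778), -1], [np.float64(0.024), np.float64(0.155), 0, 0, 0, np.float64(-0.1), -1], [np.float64(0.036), np.float64(0.187), 0, 0, 0, np.float64(-0.1222), -1], [np.float64(0.051), np.float64(0.219), 0, 0, 0, np.float64(-0.1444), -1], [np.float64(0.067), np.float64(0.25), 0, 0, 0, np.float64(-0.1667), -1], [np.float64(0.081), np.float64(0.272), 0, 0, 0, np.float64(-0.1833), -1], [np.float64(0.09), np.float64(0.287), 0, 0, 0, np.float64(-0.1944), -1], [np.float64(0.095), np.float64(0.294), 0, 0, 0, np.float64(-0.2), -1],
```

{"method": "carry_out", "body": {
  "rows": [
    [0, 0.013, 0, 0, 0, -0.0083, -1],
    [0.001, 0.026, 0, 0, 0, -0.0167, -1],
    [0.002, 0.039, 0, 0, 0, -0.025, -1],
    [0.003, 0.052, 0, 0, 0, -0.0333, -1],
    [0.004, 0.061, 0, 0, 0, -0.0389, -1],
    [0.005, 0.07, 0, 0, 0, -0.0444, -1],
    [0.006, 0.078, 0, 0, 0, -0.05, -1],
    [0.008, 0.087, 0, 0, 0, -0.0556, -1],
    [0.009, 0.095, 0, 0, 0, -0.0611, -1],
    [0.011, 0.104, 0, 0, 0, -0.0667, -1],
    [0.013, 0.112, 0, 0, 0, -0.0722, -1],
    [0.015, 0.121, 0, 0, 0, -0.0778, -1]
  ]
}}

```text
clock: 3.52
position: [657.6, -52.1, 204.7]
ee_rot: [-0.234, 0.972, -0.0, 0.0]
contact_force: [0.5, -1.1, -0.1]
gripper_width: -0.2
grasp_force: 0.3
```

```bash
python3 - <<'E'
from h import *
snap('wrist','w3');s=arm.read_state();print(s['position'],s['contact_force'])
E
```

```text
[657.52903274 -51.90867205 204.74899945] [-0.95053068 -0.3530006  -0.43714162]
```

View pics/w3.png

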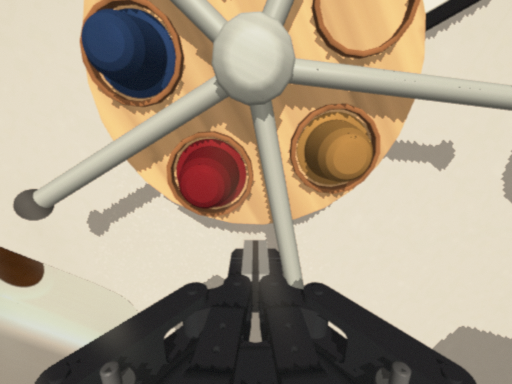

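{"method": "carry_out", "body": {
  "rows": [
    [0, 0.009, 0, 0, 0, -0.0056, -1],
    [0.001, 0.026, 0, 0, 0, -0.0167, -1],
    [0.003, 0.052, 0, 0, 0, -0.0333, -1],
    [0.008, 0.087, 0, 0, 0, -0.0556, -1],
    [0.015, 0.121, 0, 0, 0, -0.0778, -1],
    [0.024, 0.155, 0, 0, 0, -0.1, -1],
    [0.036, 0.187, 0, 0, 0, -0.1222, -1],
    [0.051, 0.219, 0, 0, 0, -0.1444, -1],
    [0.067, 0.25, 0, 0, 0, -0.1667, -1],
    [0.081, 0.272, 0, 0, 0, -0.1833, -1],
    [0.09, 0.287, 0, 0, 0, -0.1944, -1],
    [0.095, 0.294, 0, 0, 0, -0.2, -1]
  ]
}}

```text
clock: 5.08
position: [614.0, -8.1, 204.8]
ee_rot: [-0.523, 0.852, -0.0, 0.0]
contact_force: [0.5, -0.4, 0.2]
gripper_width: 0.2
grasp_force: 0.3
```

```bash
python3 - <<'E'
from h import *
snap('wrist','w4');s=arm.read_state();print(s['position'],s['contact_force'])
E
```

```text
[613.85989779  -8.07031745 204.80811805] [-0.37224847 -0.54499824 -0.38169013]
```

View pics/w4.png

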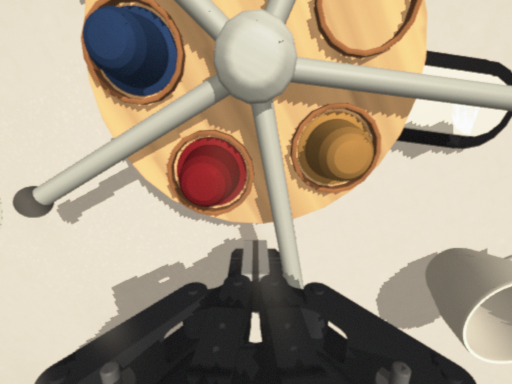

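{"method": "carry_out", "body": {
  "rows": [
    [0, 0.009, 0, 0, 0, -0.0056, -1],
    [0.001, 0.026, 0, 0, 0, -0.0167, -1],
    [0.003, 0.052, 0, 0, 0, -0.0333, -1],
    [0.008, 0.087, 0, 0, 0, -0.0556, -1],
    [0.015, 0.121, 0, 0, 0, -0.0778, -1],
    [0.024, 0.155, 0, 0, 0, -0.1, -1],
    [0.036, 0.187, 0, 0, 0, -0.1222, -1],
    [0.051, 0.219, 0, 0, 0, -0.1444, -1],
    [0.067, 0.25, 0, 0, 0, -0.1667, -1],
    [0.081, 0.272, 0, 0, 0, -0.1833, -1],
    [0.09, 0.287, 0, 0, 0, -0.1944, -1],
    [0.095, 0.294, 0, 0, 0, -0.2, -1]
  ]
}}

```text
clock: 6.62
position: [552.9, 1.6, 204.8]
ee_rot: [0.761, -0.649, 0.0, -0.0]
contact_force: [-0.5, 1.2, -0.4]
gripper_width: -0.0
grasp_force: 0.4
```

{"method": "carry_out", "body": {
  "rows": [
    [0, 0.009, 0, 0, 0, -0.0056, -1],
    [0.001, 0.026, 0, 0, 0, -0.0167, -1],
    [0.003, 0.052, 0, 0, 0, -0.0333, -1],
    [0.008, 0.087, 0, 0, 0, -0.0556, -1],
    [0.015, 0.121, 0, 0, 0, -0.0778, -1],
    [0.024, 0.155, 0, 0, 0, -0.1, -1],
    [0.036, 0.187, 0, 0, 0, -0.1222, -1],
    [0.051, 0.219, 0, 0, 0, -0.1444, -1],
    [0.067, 0.25, 0, 0, 0, -0.1667, -1],
    [0.081, 0.272, 0, 0, 0, -0.1833, -1],
    [0.09, 0.287, 0, 0, 0, -0.1944, -1],
    [0.095, 0.294, 0, 0, 0, -0.2, -1]
  ]
}}

```text
clock: 8.12
position: [497.6, -26.6, 204.7]
ee_rot: [0.924, -0.382, -0.0, 0.0]
contact_force: [-0.2, 1.1, -0.1]
gripper_width: -0.1
grasp_force: 0.4
```

```bash
python3 - <<'E'
from h import *
snap('wrist','w5');s=arm.read_state();print(s['position'],s['contact_force'],s['joints'])
E
```

```text
[497.4797453  -26.64337229 204.66034652] [-0.06823666  0.14690314  0.1030341 ] [ 2.73003674e-01  4.22886730e-01 -5.42209165e-01 -1.45905805e-04
 -6.06404178e-01  5.13033412e-01]
```

View pics/w5.png

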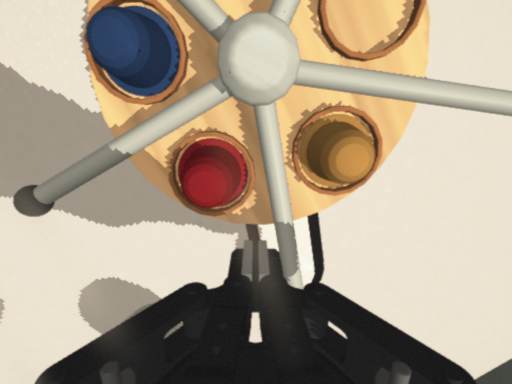

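```bash
python3 - <<'E'
from h import *
f='w5';H=np.array([568,-97.5,0]);print(pt(f,258,57,70))
for n,u,v,z in [('ball',34,200,49),('sp',286,245,49),('sp r',450,92,49),('red brim',214,172,40),('red top',208,175,64)]:
    p=pt(f,u,v,z);d=p-H;print(n,p,np.hypot(d[0],d[1]).round(1),np.degrees(np.arctan2(d[1],d[0])).round(1))
E
```

```text
[568.5 -97.8  70. ]
ball [604.6  24.   49. ] 126.9 73.2
sp [496.8 -48.1  49. ] 86.7 145.2
sp r [ 501.5 -150.4   49. ] 85.0 -141.5
red brim [550.1 -48.   40. ] 52.6 109.9
red top [552.3 -51.8  64. ] 48.3 109.0
```

{"method": "carry_out", "body": {
  "rows": [
    [0, 0.009, 0, 0, 0, -0.0056, -1],
    [0.001, 0.026, 0, 0, 0, -0.0167, -1],
    [0.003, 0.052, 0, 0, 0, -0.0333, -1],
    [0.008, 0.087, 0, 0, 0, -0.0556, -1],
    [0.015, 0.121, 0, 0, 0, -0.0778, -1],
    [0.024, 0.155, 0, 0, 0, -0.1, -1],
    [0.036, 0.187, 0, 0, 0, -0.1222, -1],
    [0.051, 0.219, 0, 0, 0, -0.1444, -1],
    [0.067, 0.25, 0, 0, 0, -0.1667, -1],
    [0.081, 0.272, 0, 0, 0, -0.1833, -1],
    [0.09, 0.287, 0, 0, 0, -0.1944, -1],
    [0.095, 0.294, 0, 0, 0, -0.2, -1]
  ]
}}

```text
clock: 9.68
position: [469.4, -81.6, 204.6]
ee_rot: [0.997, -0.078, -0.0, 0.0]
contact_force: [-0.2, 0.8, 0.4]
gripper_width: 0.2
grasp_force: 0.4
```

{"method": "carry_out", "body": {
  "rows": [
    [0, 0, 0, 0, 0, 0, -1],
    [0, -0.04, 0, 0, 0, 0, -1],
    [0, -0.08, 0, 0, 0, 0, -1],
    [0, -0.08, -0.15, 0, 0, 0, -1],
    [0, -0.08, -0.35, 0, 0, 0, -1],
    [0, -0.08, -0.6, 0, 0, 0, -1],
    [0, -0.08, -0.7, 0, 0, 0, -1],
    [0, -0.08, -0.7, 0, 0, 0, -1]
  ]
}}

```text
clock: 10.68
position: [472.5, -65.0, 346.4]
ee_rot: [0.997, -0.078, 0.002, -0.001]
contact_force: [-0.4, -0.3, -0.2]
gripper_width: 0.1
grasp_force: 0.0
```

```bash
python3 - <<'E'
from h import *
snap('wrist','w6');s=arm.read_state();print(s['position'],s['contact_force'],s['clock'])
E
```

```text
[472.03263389 -65.14099047 344.81220496] [-0.69942295  0.19893146 -0.185763  ] 10.725
```

View pics/w6.png

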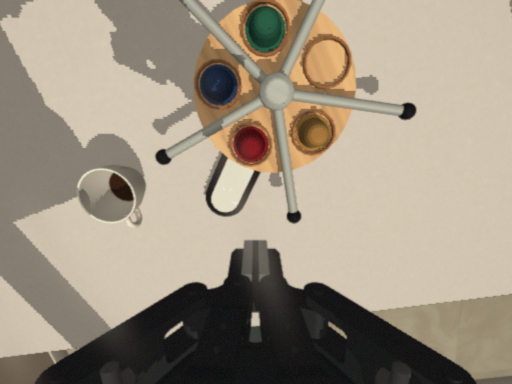

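```bash
python3 - <<'E'
from h import *
f='w6';H=pt(f,277,91,70);print(H)
for n,u,v,z in [('ball',163,157,49),('ball',293,216,49),('ball',408,110,49),('red',251,145,60),('tongue end',225,207,12),('tongue',236,182,12)]:
    p=pt(f,u,v,z);d=p-H;print(n,p,np.hypot(d[0],d[1]).round(1),np.degrees(np.arctan2(d[1],d[0])).round(1))
E
```

```text
[567.9 -98.   70. ]
ball [525.4  22.4  49. ] 127.7 109.4
ball [ 440.8 -100.6   49. ] 127.1 -178.8
ball [ 532.6 -221.3   49. ] 128.3 -106.0
red [524.7 -68.   60. ] 52.6 145.2
tongue end [449.7 -22.7  12. ] 140.1 147.5
tongue [478.8 -41.7  12. ] 105.4 147.7
```

```bash
python3 -c "
from bench import arm
print(arm.job_done())"
```

```text
the job is handed in; nothing more can be done
None
```

The tray is turned about 144° anticlockwise and the dark red capsule stands at the serving place, about 2 mm off the tongue's line by my last measurement; the finger is withdrawn, and the job was handed in at about 11 s with no verdict shown.

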